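Fit the blade insert under the slicer's spring clip

TASK

Fit the blade insert into the kitchen slicer: with one fingertip hold down the long press bar of the spring clip, and with the other push the insert by its upturned lip, forward beneath the raised clip, until the lip butts fully home against the two end blocks. Keep the bar held down until the insert is home, then let go so that the clip springs down on the insert, and move clear. Only press and push, do not pick the insert up, and leave the other things on the counter where they are.

Things in the scene. Friction and masses are not known exactly. Their poses are not given: they have to be found in the camera images.
- slicer: Black plastic kitchen slicer, lying fixed on the counter, 220 mm long (x) by 90 wide (y -43 to 47), short handle tab at its +x end. Origin on the counter under the deck's middle; x = way the insert is pushed, y = towards the press bar, z up. Deck top z = 15. Two low guides (5 high, inner faces y = +-23) keep the insert on the line y = 0.
- end_blocks (a point): Point on the slicer midway between its two end blocks, level with their rear (-x) faces, which stop the insert's lip: slicer (5, 0, 26) mm. Each block is 12 long (x 5 to 17), |y| 23 to 32, from the deck up to z = 37.
- clip_foot (a point): Underside centre of the clip's foot, a steel block 12 (x) by 22 (y) mm at slicer x 24 to 36, y -14 to 8, which bars the insert's way: shut, it hangs 1.5 mm above the deck; it rises with the clip, some 8 to 14 mm.
- clip (a joint): Spring clip: steel rocker about a rod along the slicer's x at y = 38, z = 27 mm. 0 rad = shut (foot down, bar up); grows as the bar is pushed down, stop at 0.30, springs back when let go. Above 0.2 the foot is well clear of the insert; 0.09 to 0.14 when the foot rests on the insert. The bar's middle line needs about 3 N to start, 7 N at the stop.
- press_bar (a point): Middle of the top of the clip's press bar: flat steel strip 112 mm long (slicer x -100 to 12), 42 wide (y 46 to 87), 3 thick, beside the deck. The point is at slicer x -44, y 69; z = 36 shut (strip slopes up outward 0.22 rad), about 27 at 0.27 rad (nearly level). May be pressed anywhere along its length; a fingertip may slide along it.
- insert: Blade insert lying in the guides: flat steel plate 60 mm long (x), 44 wide, 5 thick, one wide blade slot; at its rear (-x) edge an upturned lip 5 thick, 58 wide, top 28 above the underside. About 90 g. Origin: centre of the underside, slicer z = 15. Starts at slicer x -34 to -14, front edge short of the clip's foot; home is x = 30.
- lip (a point): Centre of the rear face of the insert's lip (the face to push; its normal is the slicer's -x), 18 mm above the insert's underside, slicer z = 33. Home is slicer x = 0.
- spare_a_mid (a point): Spare insert of the same size with coarse round holes, loose on the counter beside the slicer; point 10 above the counter at its middle. Leave it alone.
- spare_b_mid (a point): Spare insert of the same size with fine round holes, loose on the counter beside the slicer; point 10 above the counter at its middle. Leave it alone.
- pusher_mid (a point): White plastic food pusher, a knob 54 across and 55 tall, standing on the counter beyond the press bar; point half-way up. Leave it alone.
- mug: White mug, 80 across and 90 tall, origin under its centre. Leave it alone.
- jar: Glass jar with steel lid, 70 across and 100 tall, origin under its centre. Leave it alone.
- soap: Clear bottle, 66 across and 170 tall, origin under its centre. Leave it alone.
- peeler: Black-handled spatula, 170 long, lying on the counter. Leave it alone.
Not all that is in view belongs to the job. Leave any red look-alike of the insert alone.

How it is judged:
By the outcome, as a careful person would: the job done as asked, in the order asked, and still so for the second after the job is handed in, with the robot touching nothing.
It also fails if it takes over 35 s, if anything falls off the work surface, if the arm or the gripper's body presses on something with over 40 N, if the wrist force passes 120 N, or if a joint passes its speed limit or range.

ROBOT

A 6-joint arm with a two-finger parallel gripper is mounted at the origin on the work surface. World frame = base frame: x ahead of the robot, y to its left, z up, the work surface at z = 0. Lengths are in m, angles in rad, forces in N, time in s.
With the tool pointing down it reaches from about 0.25 to 0.775 m from the base axis. Payload 4 kg.
Tool frame: the origin (TCP) lies on the centre line of the jaws, within the pads' length; the fingertips stand 17 mm ahead of it and the grasp point (between the pads) lies 2 mm behind it; z points along the fingers, y is the line along which they close (so a half turn about z gives the same grasp; the last joint's range is limited). The gripper opens to 94 mm and grips with 3 to 60 N. Pads are 16 mm wide; open, the fingers measure 119 mm over their backs; the gripper's body (75 mm by 177 mm) begins 78 mm behind the grasp point.
Start: joints at [-1.357, 0.087, 1.371, -0, 1.684, -0.103], TCP at [0.171, -0.523, 0.223] pointing down, gripper open.
Joint ranges: [-3.1, 3.1], [-0.76, 2.03], [0.27, 2.55], [-1.08, 4.22], [0.17, 2.65], [-2.57, 2.57]. Speed limits (rad/s): [2.79, 2.79, 3.14, 3.14, 3.14, 3.14].

INTERFACE

Orientations are given as [roll, pitch, yaw] about the fixed x, y, z axes, in that order (R = Rz(yaw) Ry(pitch) Rx(roll)).
In Python, from bench import robot gives the robot as it stands.
- The arm moves only by the tool servo_tool, never from a script. Its argument "plan" is a list of rows, each a list of 7 numbers: the shift along the tool's x, y, z normalised to -1 to 1, where 1 is 0.1 m, then the turn, a rotation vector about the tool's x, y, z normalised to -1 to 1, where 1 is pi/2 rad, then the finger opening in mm, from 0 to 94. In form: [[x, y, z, ax, ay, az, gripper], ...]. A call has 1 to 12 rows; each row is the pose to reach, as a shift and turn from the pose commanded when the call began, along the tool's axes at that moment; what a row does not reach only later rows make up. A row lasts 1/12 s, in which the tool goes at most 41.7 mm and 7.16 degrees, less where a joint would pass 70% of its speed; a pose out of reach is approached as far as the arm can. A call with a number of a shift or a turn outside -1 to 1 is refused whole. A call with a gripper value outside its range is refused whole. The fingers move at their own pace and stop on an object; the grip force is fixed at half the most. Time passes only in rows, so rows that repeat a pose let the fingers close. It gives the time, the measured TCP pose, the force, the opening and the grip force at its end, in the units of the state.
- robot.get_obs(): the state, without advancing time (a new reading comes with each control period).
- robot.snapshot(name): name is "scene" or "top" or "wrist"; returns the picture (480x640x3 uint8, red, green, blue); there is no depth.
- robot.camera_params(name): a dict with "camera_matrix" (3x3 intrinsics, pixels), "rvec" (rotation vector, rad) and "tvec" (3), from world to camera coordinates, as OpenCV has them; the wrist camera has in their place "tool_from_camera" (4x4, takes a point from camera to tool coordinates, whose origin is the TCP and whose axes are the flange's). Camera axes: x right, y down, z forward; pixel columns grow to the right and rows downward; lengths in m; the calibration is good to about 2 mm. A picture is of the moment at which its call begins: read the wrist's pose just before it. camera_params takes no time and is no camera call.
- robot.close_job(): hands the job in; it is judged then, once.
Trained networks look in the newest picture that a camera, given by its name, has taken for a name from the list of things; names that differ only in an ending like _2 or _b are one class to them, and where a whole thing is asked for, a point or a joint stands for the part that bears it (a point fixed in the world has none). Each returns a list of dicts, best first, with "conf" (0 to 1); they miss things now and then, are a little off and sometimes report something else, mostly with a low value. They report only what shows in the picture. A call takes as long as a camera call. They do not tell look-alikes from the thing itself.
- robot.find_in(thing, camera): "extent" ([centre column, centre row, width, height] in pixels, round what is visible of it).
The state is a dict: "time": time; "joint_positions": joint angles; "qvel": joint speeds; "joint_torque": joint torques, N m; "tool_pos": TCP position; "ee_rot": TCP orientation; "wrist_force": force on the tool from outside, world axes, zero at the start; "wrist_torque": the same for the moment, N m; "width": finger opening in m; "finger_force": force on a finger pad.
Only numpy, scipy, OpenCV 4.12 (cv2) and the standard library are available. Lean on these libraries where they do the work, as an engineer would, in place of code of your own. Each camera call takes 0.05 s, during which the arm holds its last target. There are 200 camera calls.

## Working session

There is one attempt and no reset: what is moved stays moved. The work goes in short steps, Python scripts to look and compute and a tool call to move; the robot and the scene stay as the last step left them, time stands still between calls to the robot, and variables do not carry over. Pictures are saved under pics/ and viewed, at most 10 in all, crops included, and the job is handed in when it is done.

Besides the shell and the picture viewer there is one more tool, called after "Emit:" in YAML: its name, and indented under it one key for each argument. servo_tool: Moves the arm, as the interface text tells. Scaled input: -1 to 1 covers 0.1 m each way for a shift and pi/2 rad each way for a turn. Its arguments: {"type":"object","properties":{"plan":{"type":"array","items":{"type":"array","items":{"type":"number"}}}},"required":["plan"]}

```bash
mkdir -p pics; cat > h.py <<'E'
import numpy as np, cv2
from bench import robot
def snap(n,f=None):
    im=robot.snapshot(n)
    if f: cv2.imwrite('pics/'+f,cv2.cvtColor(im,cv2.COLOR_RGB2BGR))
    return im
E
python3 - <<'E'
from h import *
np.set_printoptions(precision=4,suppress=True)
a=snap('scene');b=snap('top')
cv2.imwrite('pics/s.png',a[:,:,::-1]);cv2.imwrite('pics/t.png',b[:,:,::-1])
for c in('scene','top'):
    p=robot.camera_params(c);print(c,p)
    for t in('slicer','insert','press_bar','clip_foot','lip','spare_a_mid','pusher_mid','mug','jar','soap','peeler'):
        print(t,[(round(d['conf'],2),np.round(d['extent']).astype(int).tolist()) for d in robot.find_in(t,c)][:4])
print(robot.get_obs())
E
```

```text
scene {'camera_matrix': array([[564.0881,   0.    , 317.5941],
       [  0.    , 564.0881, 245.3233],
       [  0.    ,   0.    ,   1.    ]]), 'rvec': array([ 1.1431,  2.5573, -0.7994]), 'tvec': array([ 0.3533, -0.3044,  1.5322])}
slicer [(0.83, [361, 278, 91, 101])]
insert [(0.97, [360, 252, 34, 34]), (0.73, [441, 238, 29, 27]), (0.73, [436, 290, 32, 25])]
press_bar [(0.65, [373, 258, 65, 46]), (0.52, [360, 252, 28, 30])]
clip_foot [(0.96, [373, 260, 60, 47]), (0.64, [499, 336, 64, 56])]
lip [(0.74, [444, 238, 32, 27]), (0.72, [360, 252, 28, 33]), (0.7, [437, 287, 27, 27])]
spare_a_mid [(0.58, [324, 235, 31, 32])]
pusher_mid [(0.62, [402, 319, 27, 27])]
mug [(0.7, [500, 335, 64, 55]), (0.52, [373, 262, 66, 49])]
jar [(0.77, [433, 391, 44, 56]), (0.23, [403, 321, 30, 25])]
soap [(0.85, [180, 172, 32, 65])]
peeler [(0.69, [225, 150, 62, 29]), (0.29, [362, 254, 33, 33])]
top {'camera_matrix': array([[501.8565,   0.    , 324.4462],
       [  0.    , 501.8565, 232.8543],
       [  0.    ,   0.    ,   1.    ]]), 'rvec': array([ 2.1231, -2.1855,  0.1012]), 'tvec': array([0.01  , 0.5147, 0.
[... 428 characters left out ...]
8, 30, 23]), (0.22, [276, 233, 76, 125])]
mug [(0.77, [109, 266, 64, 40]), (0.48, [510, 178, 49, 35])]
jar [(0.64, [125, 179, 47, 41])]
soap [(0.85, [511, 177, 50, 42])]
peeler [(0.6, [532, 268, 40, 84])]
{'time': 1.2, 'joint_positions': array([-1.3571,  0.0872,  1.3707,  0.    ,  1.6836, -0.1031]), 'qvel': array([ 0.0008,  0.0002,  0.0003, -0.0004,  0.0004,  0.0017]), 'joint_torque': array([ -0.0004, -34.0053, -30.2596,   0.0719,   0.0239,   0.    ]), 'tool_pos': array([ 0.1713, -0.5226,  0.2225]), 'ee_rot': array([ 3.1415, -0.    ,  0.3167]), 'wrist_force': array([0.4634, 0.3279, 0.5563]), 'wrist_torque': array([ 0.0174,  0.0019, -0.02  ]), 'finger_force': 0.0, 'width': 0.0940256740327358}
```

```bash
python3 - <<'E'
import cv2
a=cv2.imread('pics/s.png')[200:350,280:480];b=cv2.imread('pics/t.png')[160:380,160:380]
cv2.imwrite('pics/s1.png',cv2.resize(a,(800,600),interpolation=cv2.INTER_CUBIC))
cv2.imwrite('pics/t1.png',cv2.resize(b,(600,600),interpolation=cv2.INTER_CUBIC))
E
```

```text
(no output)
```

View pics/s1.png

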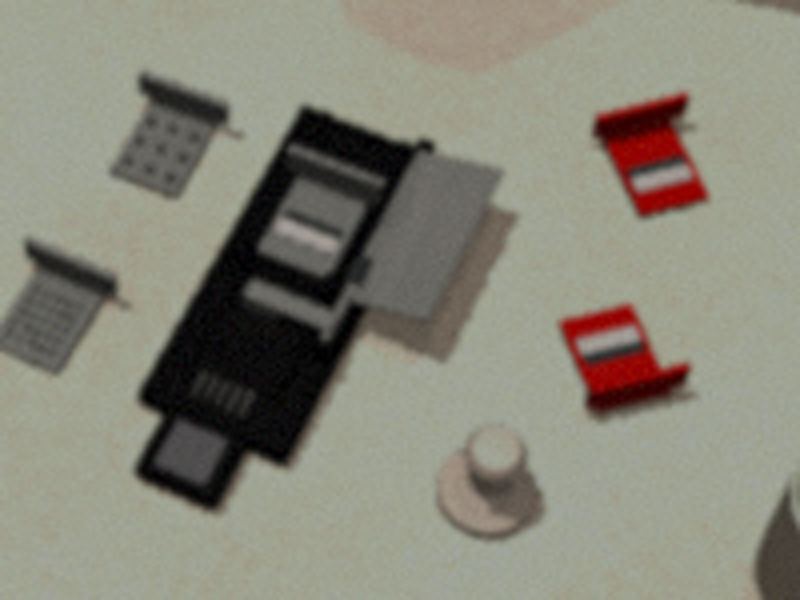

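View pics/t1.png

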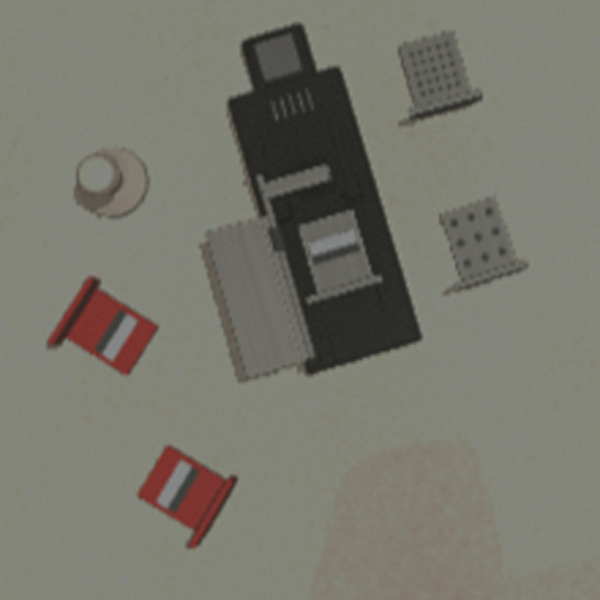

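```bash
cat > fit.py <<'E'
from h import *
from scipy.optimize import least_squares
np.set_printoptions(precision=4,suppress=True)
bz=lambda y:36+(y-69)*np.tan(.22)
bar=[(-100,46),(-100,87),(12,87),(12,46)]
T={'top':dict(bar=[(310,362),(241,381),(203,243),(265,218)],body=[(421,338),(340,67),(229,99)],lip=[(382,277),(308,301)]),
 'scene':dict(bar=[(425,150),(503,170),(432,320),(357,300)],body=[(305,107),(143,397),(290,463)],lip=[(288,150),(385,185)])}
def model(p):
    xr,xf,xi=p[3:6]
    return dict(bar=[(x,y,bz(y)) for x,y in bar],body=[(xr,-43,15),(xf,-43,15),(xf,47,15)],lip=[(xi-32.5,-29,43),(xi-32.5,29,43)])
def toW(p,P):
    P=np.array(P,float)/1000;c,s=np.cos(p[2]),np.sin(p[2])
    return np.c_[p[0]+c*P[:,0]-s*P[:,1],p[1]+s*P[:,0]+c*P[:,1],P[:,2]+p[6]]
def res(p,cams=('top','scene')):
    m=model(p);r=[]
    for c in cams:
        k=robot.camera_params(c);s,o=(600/220,(160,160)) if c=='top' else (4,(280,200))
        for n in m:
            q,_=cv2.projectPoints(toW(p,m[n]),k['rvec'],k['tvec'],k['camera_matrix'],None)
            r.append((q[:,0]-(np.array(T[c][n])/s+o)).ravel())
    return np.concatenate(r)
if __name__=='__main__':
    x0=[.5,.1,0,-110,110,-24,0]
    best=min((least_squares(res,[.5,.0,a,-110,110,-24,0],x_scale=[.1,.1,.5,10,10,10,.01]) for a in np.arange(-3,3.1,1)),key=lambda s:s.cost)
    print(best.x,best.cost);print(res(best.x).reshape(-1,2))
    for c in('top','scene'):
        b=min((least_squares(lambda p:res(np.r_[p,0],(c,)),np.r_[best.x[:6]]) for _ in [0]),key=lambda s:s.cost);print(c,b.x,b.cost)
    print(robot.camera_params('wrist'))
E
python3 fit.py
```

```text
[   0.5041    0.0884   -6.0049 -107.8466  111.0234  -24.6432   -0.0065] 21.50700388098383
[[-1.9683  0.7156]
 [ 3.2    -0.0007]
 [ 1.3912 -2.5564]
 [-1.3098  0.9392]
 [ 0.7957 -0.0253]
 [-0.6522 -0.4305]
 [-0.8652  0.7042]
 [ 0.3562  0.1091]
 [-0.0818  0.0497]
 [ 2.9524  0.7657]
 [ 0.494  -0.2057]
 [-0.2577  0.2601]
 [ 0.9544  0.4998]
 [-1.0532 -0.2466]
 [-1.1012 -0.2291]
 [-0.4167 -0.809 ]
 [ 0.2978 -0.0369]
 [-0.6283  0.2239]]
top [   0.5029    0.0874   -6.015  -105.6816  110.7508  -23.4271] 13.2420548614779
scene [   0.509     0.091    -5.9917 -110.4197  109.2459  -26.278 ] 6.797156317213497
{'camera_matrix': array([[362.9956,   0.    , 314.3033],
       [  0.    , 362.9956, 243.259 ],
       [  0.    ,   0.    ,   1.    ]]), 'tool_from_camera': array([[-0.0007, -0.9699, -0.2434,  0.0702],
       [ 1.    , -0.0006, -0.0004,  0.0004],
       [ 0.0003, -0.2434,  0.9699, -0.1623],
       [ 0.    ,  0.    ,  0.    ,  1.    ]])}
```

Candidates for the insert (top image): the grey one in the slicer at (284,255), red look-alikes at (198,279) and (229,343), and spares at (340,248) and (322,189). I choose the grey one in the slicer. Both views agree on the slicer: about (0.505, 0.089), yaw 0.28. Next I move over it for a wrist view.

Emit:
servo_tool:
  plan:
    - [1,-1,0,0,0,0.024,57]
    - [1,-1,0,0,0,0.024,57]
    - [1,-1,0,0,0,0.024,57]
    - [1,-1,0,0,0,0.024,57]

```text
time: 1.53
tool_pos: [0.2367, -0.3929, 0.2228]
ee_rot: [-3.141, -0.002, 0.282]
wrist_force: [0.6, 0.2, -0.6]
width: 0.071
finger_force: 0.0
```

Emit:
servo_tool:
  plan:
    - [1,-1,0,0,0,0,57]
    - [1,-1,0,0,0,0,57]
    - [1,-1,0,0,0,0,57]
    - [1,-1,0,0,0,0,57]

```text
time: 1.87
tool_pos: [0.3052, -0.2691, 0.223]
ee_rot: [-3.141, -0.002, 0.283]
wrist_force: [0.5, -0.1, 0.1]
width: 0.0566
finger_force: 0.0
```

Emit:
servo_tool:
  plan:
    - [1,-1,0,0,0,0,57]
    - [1,-1,0,0,0,0,57]
    - [1,-1,0,0,0,0,57]
    - [1,-1,0,0,0,0,57]

```text
time: 2.2
tool_pos: [0.3737, -0.1453, 0.2229]
ee_rot: [-3.141, -0.002, 0.284]
wrist_force: [-0.4, -1.4, 0.5]
width: 0.0569
finger_force: 0.0
```

Emit:
servo_tool:
  plan:
    - [0.75,-1,0,0,0,0,57]
    - [0.75,-1,0,0,0,0,57]
    - [0.75,-1,0,0,0,0,57]
    - [0.75,-1,0,0,0,0,57]

```text
time: 2.53
tool_pos: [0.4183, -0.0257, 0.2226]
ee_rot: [-3.138, -0.002, 0.29]
wrist_force: [-0.1, 0.2, -0.1]
width: 0.057
finger_force: 0.0
```

Emit:
servo_tool:
  plan:
    - [0.75,-1,0.3,0,0,0,57]
    - [0.75,-1,0.3,0,0,0,57]
    - [0.75,-1,0.3,0,0,0,57]
    - [0.75,-1,0.3,0,0,0,57]
    - [0.75,-1,0.3,0,0,0,57]
    - [0.75,-1,0.3,0,0,0,57]

```text
time: 3.03
tool_pos: [0.4613, 0.0839, 0.1925]
ee_rot: [3.141, 0.001, 0.28]
wrist_force: [-1.1, 0.2, -0.5]
width: 0.057
finger_force: 0.0
```

```bash
python3 - <<'E'
from h import *
o=robot.get_obs();print(o['tool_pos'],o['ee_rot'],o['wrist_force'],o['qvel'].round(3))
im=snap('wrist','w1.png')
for t in('slicer','insert','press_bar','clip_foot','lip'):
    print(t,[(round(d['conf'],2),np.round(d['extent']).astype(int).tolist()) for d in robot.find_in(t,'wrist')][:3])
np.save('o1.npy',np.r_[o['tool_pos'],o['ee_rot']])
E
```

```text
[0.46132152 0.08387045 0.19246529] [3.14070803e+00 7.73045346e-04 2.79571403e-01] [-1.1426232   0.17909724 -0.49621645] [-0.031 -0.02  -0.002  0.    -0.002  0.005]
slicer [(0.94, [300, 147, 150, 294])]
insert [(0.86, [324, 215, 66, 70]), (0.8, [174, 321, 46, 44]), (0.64, [128, 207, 95, 77])]
press_bar [(0.61, [284, 206, 123, 153])]
clip_foot [(0.76, [282, 208, 122, 156])]
lip [(0.87, [174, 325, 46, 45]), (0.81, [324, 214, 63, 70]), (0.57, [128, 206, 94, 80])]
```

View pics/w1.png

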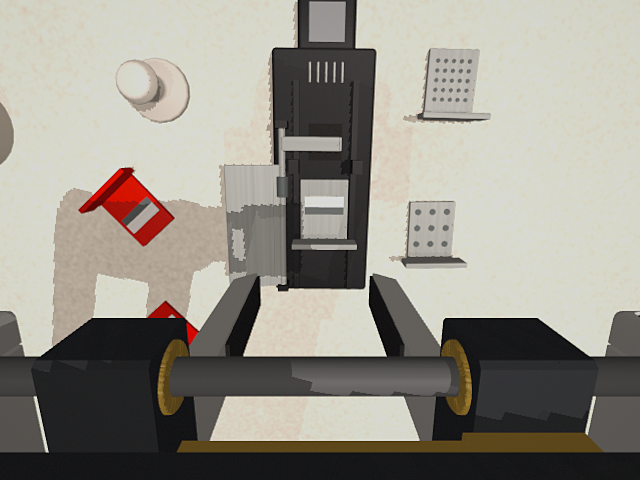

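```bash
python3 - <<'E'
import cv2
a=cv2.imread('pics/w1.png')[150:300,210:390]
cv2.imwrite('pics/w1c.png',cv2.resize(a,(720,600),interpolation=cv2.INTER_NEAREST))
E
```

```text
(no output)
```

View pics/w1c.png

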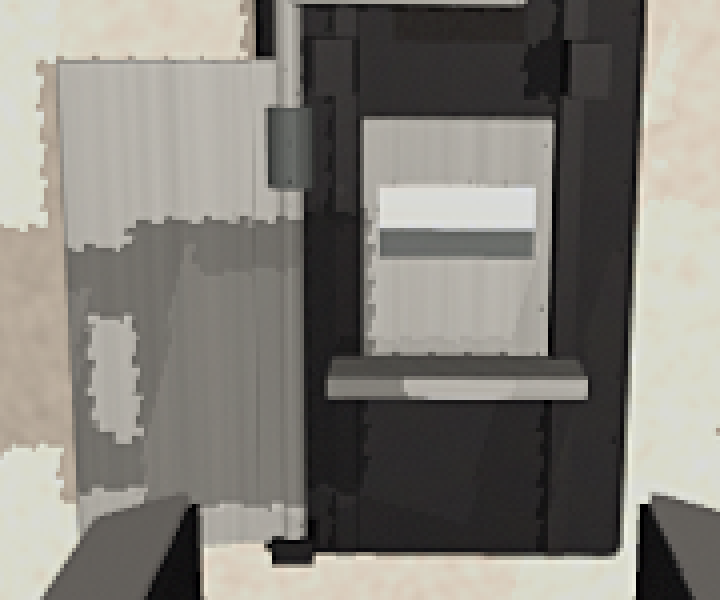

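```bash
cat > fitw.py <<'E'
from fit import *
from scipy.spatial.transform import Rotation as R
o=np.load('o1.npy');Tt=np.eye(4);Tt[:3,:3]=R.from_euler('xyz',o[3:]).as_matrix();Tt[:3,3]=o[:3]
k=robot.camera_params('wrist');Wc=np.linalg.inv(Tt@k['tool_from_camera'])
px=np.array([(224.5,165.5),(229.7,285.7),(292,249.7),(356.7,249.7),(300.5,179.2),(348.5,179.2),(365,288.2),(375.5,49.5),(273,49.5)])
def rw(p):
    xi=p[5]
    M=[(12,87,bz(87)),(-100,87,bz(87)),(xi-30,29,43),(xi-30,-29,43),(xi+30,22,20),(xi+30,-22,20),(p[3],-43,15),(p[4],-43,15),(p[4],47,15)]
    q,_=cv2.projectPoints(toW(p,M),cv2.Rodrigues(Wc[:3,:3])[0],Wc[:3,3],k['camera_matrix'],None)
    return (q[:,0]-px).ravel()
for fz in(0,1):
    f=lambda p:rw(p if fz else np.r_[p[:6],0])
    s=least_squares(f,[.504,.088,.28,-110,110,-25,0],x_scale=[.1,.1,.5,10,10,10,.01])
    print(s.x,s.cost);print(f(s.x).reshape(-1,2).round(1).tolist())
p=s.x if 0 else least_squares(lambda p:rw(np.r_[p[:6],0]),[.504,.088,.28,-110,110,-25,0],x_scale=[.1,.1,.5,10,10,10,.01]).x
p[6]=0
lw=toW(p,[(p[5]-30,0,33)])[0];print('lip w',lw)
g=toW(p,[(p[5]-30-8-8,34.5,27+55)])[0];print('goal',g,'tool delta',Tt[:3,:3].T@(g-o[:3]))
E
python3 fitw.py
```

```text
[   0.51      0.0875    0.2696 -108.8401  106.9411  -31.7356    0.    ] 9.063319548566776
[[-1.4, -1.8], [-0.3, 2.2], [-0.2, -0.4], [0.3, 0.1], [0.1, -0.1], [0.4, 0.4], [1.0, 0.0], [1.7, 0.6], [-1.5, -0.5]]
[   0.5091    0.0873    0.2692 -109.9191  109.2381  -31.6931   -0.0054] 3.7257756181989996
[[-0.0, -0.9], [0.8, 1.0], [0.0, -1.0], [-0.6, -0.4], [0.2, 0.5], [-0.3, 0.9], [0.1, 0.0], [0.7, 0.6], [-0.9, -0.5]]
lip w [0.4505 0.071  0.033 ]
goal [0.4259 0.1    0.082 ] tool delta [-0.0295 -0.0254  0.1105]
```

The wrist view shows the slicer body from row 49 to 288. The grey insert's plate is at rows 179–240 with its lip top at row 250, columns 292–357. The press bar is on the left, columns 224–285. The wrist fit agrees with the fixed cameras on the lip, at about (0.450, 0.071). Next I hover behind it.

Emit:
servo_tool:
  plan:
    - [-0.3,-0.25,0.3,0,0,0.0065,57]
    - [-0.3,-0.25,0.6,0,0,0.0065,57]
    - [-0.3,-0.25,0.9,0,0,0.0065,57]
    - [-0.3,-0.25,1,0,0,0.0065,57]
    - [-0.3,-0.25,1,0,0,0.0065,57]
    - [-0.3,-0.25,1,0,0,0.0065,57]

```text
time: 3.83
tool_pos: [0.4263, 0.0999, 0.0932]
ee_rot: [3.141, -0.001, 0.268]
wrist_force: [0.4, 0.6, 0.4]
width: 0.0573
finger_force: 0.0
```

```bash
python3 - <<'E'
from h import *
o=robot.get_obs();print(o['tool_pos'],o['ee_rot'],o['wrist_force'],o['time'])
im=snap('wrist');np.save('o2.npy',np.r_[o['tool_pos'],o['ee_rot']])
s=snap('scene')[200:320,310:470]
a=np.hstack([im[120:440,60:560],cv2.resize(s,(300,225),interpolation=cv2.INTER_CUBIC)[:,:][np.arange(320)%225]])
cv2.imwrite('pics/w2.png',a[:,:,::-1]);cv2.imwrite('pics/w2f.png',im[:,:,::-1])
E
```

```text
[0.4263026  0.09986975 0.0932278 ] [ 3.14137248e+00 -5.90911129e-04  2.68079233e-01] [0.35376755 0.55749955 0.40764499] 3.8333
```

View pics/w2.png

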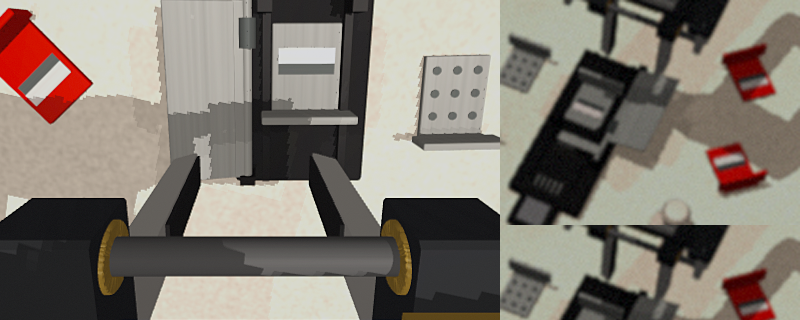

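```bash
python3 - <<'E'
import cv2
a=cv2.imread('pics/w2f.png')[100:310,210:450]
cv2.imwrite('pics/w2c.png',cv2.resize(a,None,fx=2.8,fy=2.8,interpolation=cv2.INTER_NEAREST))
E
```

```text
(no output)
```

View pics/w2c.png

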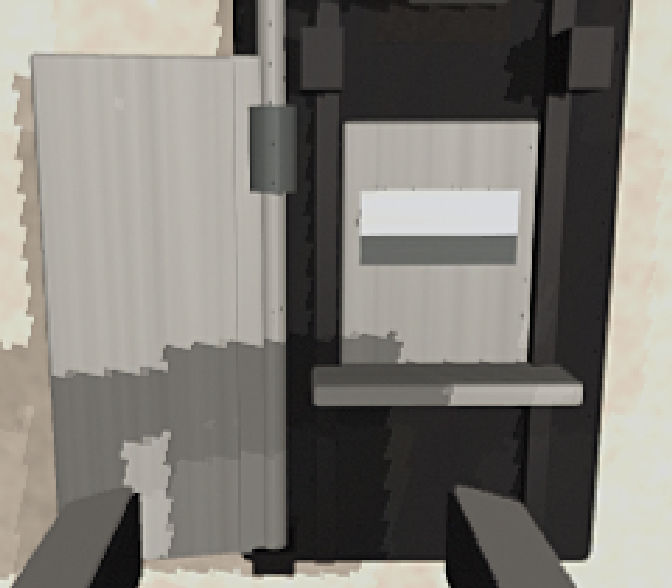

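```bash
cat > fit2.py <<'E'
from fit import *
from scipy.spatial.transform import Rotation as R
k=robot.camera_params('wrist')
def cam(f):
    o=np.load(f);T=np.eye(4);T[:3,:3]=R.from_euler('xyz',o[3:]).as_matrix();T[:3,3]=o[:3];return np.linalg.inv(T@k['tool_from_camera'])
# bar front outer, lip top rear L/R, plate front L/R, body rear right
pa=np.array([(224.5,165.5),(292,249.7),(356.7,249.7),(300.5,179.2),(348.5,179.2),(365,288.2)])
pb=np.array([(33,56),(314,405),(582,405),(343,122),(538,121),(590,559)])/2.8+(210,100)
A,B=cam('o1.npy'),cam('o2.npy');K=k['camera_matrix']
X=cv2.triangulatePoints(K@A[:3],K@B[:3],pa.T.copy(),pb.T.copy());X=(X[:3]/X[3]).T
print(X)
# fixed heights, second view alone
for P,W in((pa,A),(pb,B)):
    C=-W[:3,:3].T@W[:3,3]
    d=np.c_[(P-K[:2,2])/np.diag(K)[:2],np.ones(6)]@W[:3,:3]
    z=np.array([.040,.043,.043,.02,.02,.015]);print((C+d*((z-C[2])/d[:,2])[:,None]).round(4))
E
python3 fit2.py
```

```text
[[0.4973 0.173  0.0405]
 [0.4421 0.0989 0.0404]
 [0.4583 0.0433 0.0426]
 [0.5022 0.1084 0.0176]
 [0.5142 0.0659 0.0165]
 [0.4155 0.0175 0.013 ]]
[[0.4973 0.173  0.04  ]
 [0.4425 0.0987 0.043 ]
 [0.4583 0.0434 0.043 ]
 [0.5024 0.1083 0.02  ]
 [0.5144 0.0663 0.02  ]
 [0.4163 0.018  0.015 ]]
[[0.4973 0.1732 0.04  ]
 [0.4431 0.0993 0.043 ]
 [0.4584 0.0435 0.043 ]
 [0.5022 0.1086 0.02  ]
 [0.5139 0.0666 0.02  ]
 [0.416  0.0183 0.015 ]]
```

Heights check: lip top about 42 mm, bar edge 40 mm. The lip is at slicer x ≈ -60 and the fingertips at y ≈ -1 and 69, 8 mm behind the lip. Descending now.

Emit:
servo_tool:
  plan:
    - [0,0,0.2,0,0,0,57]
    - [0,0,0.36,0,0,0,57]
    - [0,0,0.4,0,0,0,57]
    - [0,0,0.43,0,0,0,57]
    - [0,0,0.45,0,0,0,57]
    - [0,0,0.45,0,0,0,57]

```text
time: 4.43
tool_pos: [0.4261, 0.1006, 0.0489]
ee_rot: [-3.141, -0.001, 0.269]
wrist_force: [-4.7, 0.5, 4.7]
width: 0.0571
finger_force: 2.4
```

Emit:
servo_tool:
  plan:
    - [0,0,0.015,0,0,0,57]
    - [0,0,0.03,0,0,0,57]
    - [0,0,0.042,0,0,0,57]
    - [0,0,0.042,0,0,0,57]
    - [0,0,0.042,0,0,0,57]

```text
time: 4.85
tool_pos: [0.4262, 0.1009, 0.0453]
ee_rot: [-3.141, -0.001, 0.269]
wrist_force: [-5.0, 1.0, 6.9]
width: 0.0571
finger_force: 3.5
```

```bash
python3 - <<'E'
from h import *
o=robot.get_obs();print(o['tool_pos'],o['ee_rot'],o['wrist_force'],o['wrist_torque'],o['time'])
im=snap('wrist');np.save('o3.npy',np.r_[o['tool_pos'],o['ee_rot']]);o=robot.get_obs();print(o['wrist_force'],o['finger_force'])
s=snap('scene')[215:305,320:420]
a=np.hstack([cv2.resize(im[60:340,190:470],(440,440)),cv2.resize(s,(360,324),interpolation=cv2.INTER_CUBIC)[np.arange(440)%324]])
cv2.imwrite('pics/w3.png',a[:,:,::-1]);cv2.imwrite('pics/w3f.png',im[:,:,::-1])
E
```

```text
[0.42622041 0.10087511 0.04530181] [-3.14066524e+00 -1.44402365e-03  2.69190091e-01] [-4.95568006  1.04383782  6.94696911] [0.40437508 0.98066132 0.17554334] 4.85
[-5.45224498  1.13775862  6.2071655 ] 3.536421151366085
```

View pics/w3.png

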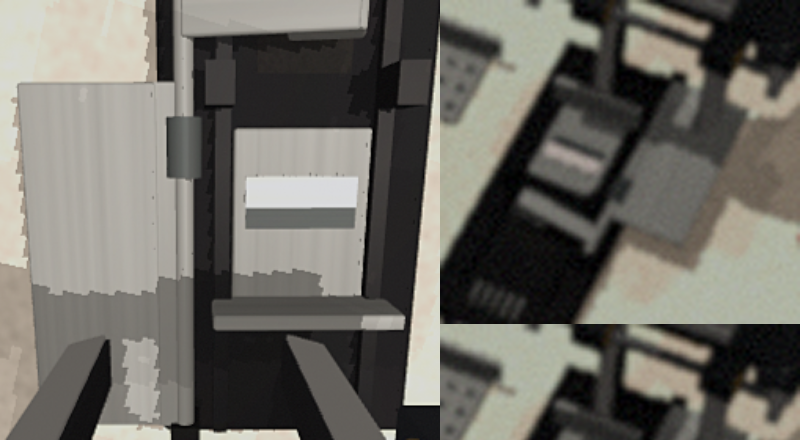

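```bash
python3 - <<'E'
from h import *
import fit2 as f
W=f.cam('o3.npy');K=f.K
P=np.array([(213,330),(405,330),(235,128),(371,128)])/1.5714+(190,60)
C=-W[:3,:3].T@W[:3,3];d=np.c_[(P-K[:2,2])/np.diag(K)[:2],np.ones(4)]@W[:3,:3]
X=C+d*((np.array([.043,.043,.02,.02])-C[2])/d[:,2])[:,None];print(X.round(4))
E
```

```text
[[0.4973 0.173  0.0405]
 [0.4421 0.0989 0.0404]
 [0.4583 0.0433 0.0426]
 [0.5022 0.1084 0.0176]
 [0.5142 0.0659 0.0165]
 [0.4155 0.0175 0.013 ]]
[[0.4973 0.173  0.04  ]
 [0.4424 0.0987 0.043 ]
 [0.4583 0.0434 0.043 ]
 [0.5024 0.1083 0.02  ]
 [0.5144 0.0663 0.02  ]
 [0.4163 0.018  0.015 ]]
[[0.4973 0.1732 0.04  ]
 [0.4431 0.0993 0.043 ]
 [0.4584 0.0435 0.043 ]
 [0.5022 0.1086 0.02  ]
 [0.5139 0.0666 0.02  ]
 [0.416  0.0183 0.015 ]]
[[0.4429 0.0996 0.043 ]
 [0.4584 0.0435 0.043 ]
 [0.5023 0.1085 0.02  ]
 [0.5138 0.067  0.02  ]]
```

Emit:
servo_tool:
  plan:
    - [0,0,0.01,0,0,0,57]
    - [0.05,0,0.01,0,0,0,57]
    - [0.1,0,0.01,0,0,0,57]
    - [0.14,0,0.01,0,0,0,57]
    - [0.18,0,0.01,0,0,0,57]
    - [0.22,0,0.01,0,0,0,57]
    - [0.26,0,0.01,0,0,0,57]
    - [0.3,0,0.01,0,0,0,57]
    - [0.3,0,0.01,0,0,0,57]

```text
time: 5.7
tool_pos: [0.4547, 0.1079, 0.0442]
ee_rot: [3.141, 0.001, 0.269]
wrist_force: [-5.5, -0.9, 8.4]
width: 0.0568
finger_force: 4.2
```

```bash
python3 - <<'E'
from h import *
o=robot.get_obs();print(o['tool_pos'],o['ee_rot'],o['wrist_force'],o['wrist_torque'],o['time'])
im=snap('wrist');np.save('o4.npy',np.r_[o['tool_pos'],o['ee_rot']])
a=cv2.resize(im[0:340,150:490],(600,600))
cv2.imwrite('pics/w4.png',a[:,:,::-1])
E
```

```text
[0.45474398 0.10785746 0.04417071] [3.14067579e+00 1.05578153e-03 2.69391216e-01] [-5.50622412 -0.94757829  8.39397838] [-0.10368615  1.25091185  0.18596455] 5.7
```

View pics/w4.png

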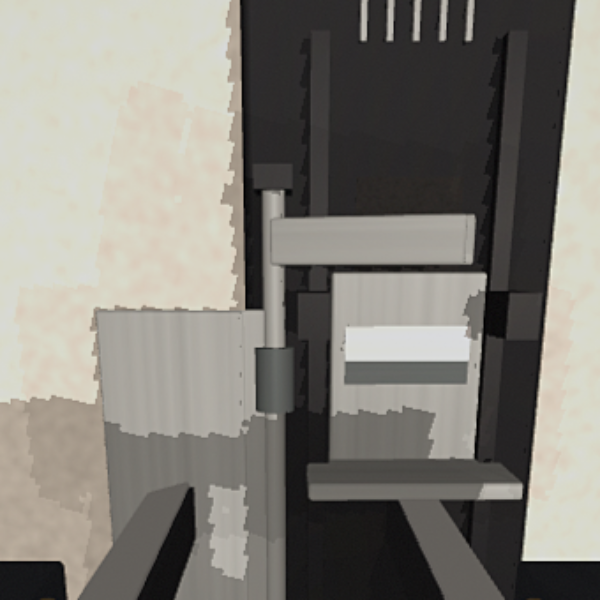

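The insert moves straight under the push, and its front edge at row 272 is just reaching the raised foot. Continuing.

Emit:
servo_tool:
  plan:
    - [0.04,0,0,0,0,0,57]
    - [0.08,0,0,0,0,0,57]
    - [0.12,0,0,0,0,0,57]
    - [0.16,0,0,0,0,0,57]
    - [0.2,0,0,0,0,0,57]
    - [0.24,0,0,0,0,0,57]
    - [0.28,0,0,0,0,0,57]
    - [0.32,0,0,0,0,0,57]
    - [0.32,0,0,0,0,0,57]

```text
time: 6.5
tool_pos: [0.4856, 0.1163, 0.0442]
ee_rot: [3.141, 0.001, 0.269]
wrist_force: [-5.9, -2.0, 8.1]
width: 0.0571
finger_force: 4.2
```

Emit:
servo_tool:
  plan:
    - [0.02,0,0,0,0,0,57]
    - [0.04,0,0,0,0,0,57]
    - [0.04,0,0,0,0,0,57]

```text
time: 6.75
tool_pos: [0.4889, 0.1172, 0.0442]
ee_rot: [3.141, 0.002, 0.269]
wrist_force: [-6.5, -1.6, 7.8]
width: 0.0571
finger_force: 4.4
```

Emit:
servo_tool:
  plan:
    - [0.01,0,0,0,0,0,57]
    - [0.02,0,0,0,0,0,57]
    - [0.03,0,0,0,0,0,57]
    - [0.03,0,0,0,0,0,57]

```text
time: 7.08
tool_pos: [0.4913, 0.1179, 0.0442]
ee_rot: [3.14, 0.003, 0.269]
wrist_force: [-7.5, -3.0, 9.0]
width: 0.057
finger_force: 5.5
```

```bash
python3 - <<'E'
from h import *
o=robot.get_obs();print(o['tool_pos'],o['ee_rot'],o['wrist_force'],o['wrist_torque'],o['time'])
im=snap('wrist');np.save('o5.npy',np.r_[o['tool_pos'],o['ee_rot']])
a=cv2.resize(im[100:320,200:440],(720,660)[::1])[:600]
cv2.imwrite('pics/w5.png',a[:,:,::-1])
E
```

```text
[0.49133421 0.1178668  0.04420307] [3.14048868e+00 2.91408845e-03 2.69170955e-01] [-7.52775732 -3.01113846  8.99190135] [-0.32866285  1.52144014  0.06702317] 7.0833
```

View pics/w5.png

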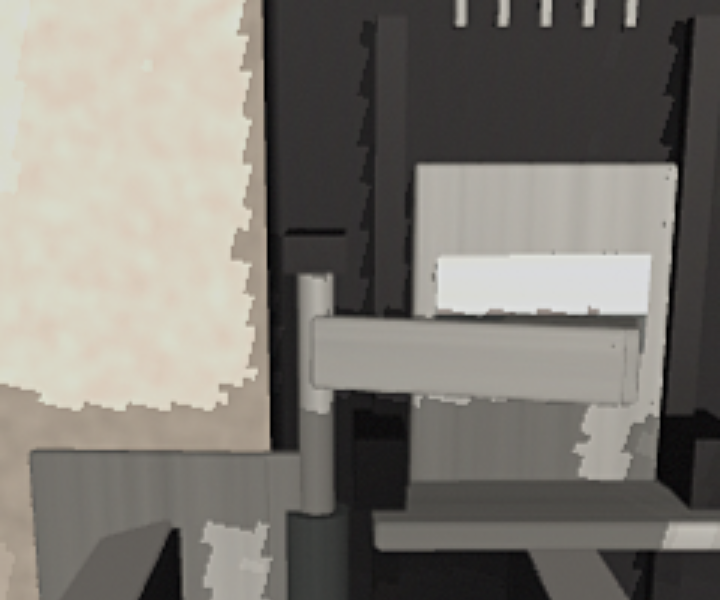

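The insert is under the clip and nearly home, with the lip top at row 520–550 close to the end blocks. The force has started to rise, so I push on until it clearly butts.

Emit:
servo_tool:
  plan:
    - [0.01,0,0,0,0,0,57]
    - [0.02,0,0,0,0,0,57]
    - [0.03,0,0,0,0,0,57]
    - [0.03,0,0,0,0,0,57]

```text
time: 7.47
tool_pos: [0.4915, 0.1179, 0.0443]
ee_rot: [3.141, 0.01, 0.268]
wrist_force: [-15.4, -4.6, 15.3]
width: 0.0567
finger_force: 9.5
```

Stalled at the expected travel (59.7 mm against 59.9), with the push force up to about 16 N, so the insert is home. I back off the lip with the bar still held, then lift.

Emit:
servo_tool:
  plan:
    - [-0.03,0,0,0,0,0,57]
    - [-0.06,0,0,0,0,0,57]
    - [-0.09,0,0,0,0,0,57]
    - [-0.09,0,0,0,0,0,57]
    - [-0.09,0,-0.04,0,0,0,57]
    - [-0.09,0,-0.08,0,0,0,57]
    - [-0.09,0,-0.12,0,0,0,57]
    - [-0.09,0,-0.3,0,0,0,57]
    - [-0.09,0,-0.6,0,0,0,57]
    - [-0.09,0,-0.9,0,0,0,57]
    - [-0.09,0,-1,0,0,0,57]
    - [-0.09,0,-1,0,0,0,57]

```text
time: 8.47
tool_pos: [0.4886, 0.1172, 0.1457]
ee_rot: [3.14, -0.007, 0.269]
wrist_force: [0.3, -0.1, -0.1]
width: 0.057
finger_force: 0.0
```

```bash
python3 - <<'E'
from h import *
o=robot.get_obs();print(o['tool_pos'],o['wrist_force'],o['time'])
im=snap('wrist');np.save('o6.npy',np.r_[o['tool_pos'],o['ee_rot']])
a=cv2.resize(im[110:290,220:420],None,fx=3.3,fy=3.3,interpolation=cv2.INTER_NEAREST)
cv2.imwrite('pics/w6.png',a[:,:,::-1])
E
```

```text
[0.4885651  0.11721955 0.14566855] [ 0.34198741 -0.13212982 -0.0570499 ] 8.4667
```

View pics/w6.png

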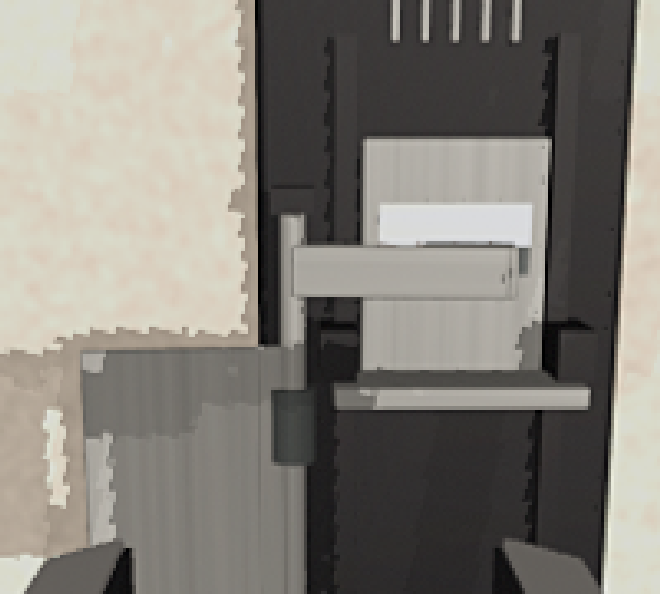

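The lip sits against both end blocks and the foot rests on the plate. One numeric check before handing in.

```bash
python3 - <<'E' | tail -2
from h import *
import fit2 as f
W=f.cam('o6.npy');K=f.K
P=np.array([(335,410),(590,409),(362,138),(551,138)])/3.3+(220,110)
C=-W[:3,:3].T@W[:3,3];d=np.c_[(P-K[:2,2])/np.diag(K)[:2],np.ones(4)]@W[:3,:3]
X=(C+d*((np.array([.043,.043,.02,.02])-C[2])/d[:,2])[:,None])[:,:2]
u=np.array([np.cos(.268),np.sin(.268)])
print(((X-[.4507,.0712])@u*1000-59.9).round(1).tolist())
print('lip corners should be 0, front 60')
E
```

```text
[0.2, 0.4, 60.2, 60.2]
lip corners should be 0, front 60
```

```bash
python3 -c "
from bench import robot
print(robot.close_job())"
```

```text
the job is handed in; nothing more can be done
None
```

The blade insert is home, measured within about 0.5 mm with its lip against both end blocks; the clip has sprung down onto it, the arm is clear, and the job was handed in at about 8.5 s of the 35 s limit.

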